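# Stirring rod into the narrow sample tube

### The job

Take the taller of the two steel stirring rods out of its rack and put it down into the narrow white sample tube with the flared mouth, lowering it until it stands on the tube's bottom before you let go. Leave the shorter rod in the rack and the wide white jar where it is.

Things in the scene. Friction and masses are not known exactly. Their poses are not given: they have to be found in the camera images.
- rod_mid (a point): Taller stirring rod: plain round steel, 10 mm in diameter, 170 mm long, about 90 g, loose, upright in one of two holes, 90 mm apart, of a fixed dark grey rack block (60 x 150 x 50 mm high). Holes 13 mm wide, 40 mm deep, floor 10 mm above the table: 130 mm of rod shows above the block. This point is the rod's centre, 85 mm from either end; z along the rod, up at the start.
- tube_mouth (a point): Narrow sample tube: white plastic, on a fixed grey foot 70 x 70 x 10 mm, 100 mm high in all. The flared mouth is 40 mm wide inside (46 outside) at the rim, narrowing within 24 mm to a bore of 24 mm (30 outside). This point is the mouth's centre at rim height, z up; the inner floor is 85 mm below it, so the centre of a rod standing in it is level with the rim. A released rod leans a little.
- short_rod: Shorter stirring rod, to be left alone: same steel and 10 mm diameter, but only 110 mm long, loose in the other hole of the rack (70 mm of it above the block). Origin at the centre of its lower end, z up along the rod.
- jar: A wide open white plastic jar, to be left alone: about 72 mm wide at the rim, 85 mm high, loose on the table. Origin at the centre of its underside, z up.
Not all that is in view belongs to the job. What is shaped like the part that bears tube_mouth but pink or turquoise is not meant.

How it is judged:
By the outcome, as a careful person would: the job done as asked, in the order asked, and still so for the second after the job is handed in, with the robot touching nothing.
It also fails if it takes over 43 s, if anything falls off the work surface, if the arm or the gripper's body presses on something with over 40 N, if the wrist force passes 120 N, or if a joint passes its speed limit or range.

### The arm

A 7-joint arm with a two-finger parallel gripper is mounted at the origin on the work surface. World frame = base frame: x ahead of the robot, y to its left, z up, the work surface at z = 0. Lengths are in m, angles in degrees, forces in N, time in s.
With the tool pointing down it reaches from about 0.4 to 0.75 m from the base axis. Payload 19.5 kg.
Tool frame: the origin (TCP) lies on the mounting face of the last link; the fingertips stand 173 mm ahead of it and the grasp point (between the pads) lies 155 mm ahead of it; x points along the fingers, y is the direction in which the jaws open and shut, and the axes are right-handed (so a half turn about x gives the same grasp; the last joint's range is limited). The gripper opens to 85 mm and grips with 20 to 120 N. Pads are 22 mm wide; open, the fingers measure 114 mm over their backs; the gripper's body (76 mm by 85 mm) begins 54 mm behind the grasp point. The pads swing forward as they close: fully open they stand 13 mm farther back than shut.
Start: joints at [64.933, 40.479, -1.581, 85.061, 1.261, 54.483, -4.326], TCP at [0.222, -0.531, 0.405] pointing down, gripper open.
Joint ranges: [-155.06, 155.06], [-18.47, 123.98], [-90, 86.84], [0, 140.48], [-83.41, 263.41], [0, 116], [-161.91, 161.91]. Speed limits (degrees/s): [108.29, 108.29, 147.25, 147.25, 172.46, 172.46, 172.46].

### API

Orientations are given as [roll, pitch, yaw] about the fixed x, y, z axes, in that order (R = Rz(yaw) Ry(pitch) Rx(roll)).
In Python, from station import arm, viewer gives the robot as it stands.
- The arm moves only by the tool servo_tool, never from a script. Its argument "motion" is a list of rows, each a list of 3 entries, a list of its own where there are three numbers: the shift along the tool's x, y, z in mm, then the turn, a rotation vector about the tool's x, y, z in degrees, then the finger opening in mm, from 0 to 85.4. A call has 1 to 5 rows; each row is the pose to reach, as a shift and turn from the pose measured when the call began, along the tool's axes at that moment; what a row does not reach only later rows make up. A row lasts 1/10 s, in which the tool goes at most 50 mm and 8.59 degrees, less where a joint would pass 70% of its speed; a pose out of reach is approached as far as the arm can. A call with a gripper value outside its range is refused whole. The fingers move at their own pace and stop on an object; "squeeze" is the grip in N (left out, the last holds). Time passes only in rows, so rows that repeat a pose let the fingers close. It gives the time, the measured TCP pose, the force and the opening at its end, in the units of the state.
- arm.read_state(): the state, without advancing time (a new reading comes with each control period).
- viewer.camera(name): name is "side" or "top"; returns a dict with "frame" (480x640x3 uint8, blue, green, red), "fovy" (degrees; the focal length in pixels is half the picture's height over the tangent of half this angle, whatever the lens; pixels are square), "cx", "cy" (the principal point, pixels), "k1" (the pictures are not rectified: a ray, as slopes to the right and down, at radius r is drawn at 1 + k1 r^2 times it, then the intrinsics apply), "origin" and "attitude" of the camera in the world. Camera axes: x right, y up, looking along -z (the intrinsics and any distortion apply to the point x, -y, -z); pixel columns grow to the right and rows downward; lengths in m; the calibration is good to about 2 mm. A picture is of the moment at which its call begins. There is no depth.
- arm.finish_job(): hands the job in, once; it reports no verdict.
The state is a dict: "clock": time; "joints": joint angles; "dq": joint speeds; "effort": joint torques, N m; "eef_pos": TCP position; "orientation": TCP orientation; "force": force on the tool from outside, world axes, zero at the start; "wrist_torque": the same for the moment, N m; "width": finger opening in m.
Only numpy, scipy, OpenCV 4.12 (cv2) and the standard library are available. Lean on these libraries where they do the work, as an engineer would, in place of code of your own. Each camera call takes 0.05 s, during which the arm holds its last target. There are 200 camera calls.

## Working session

There is one attempt and no reset: what is moved stays moved. The work goes in short steps, Python scripts to look and compute and a tool call to move; the robot and the scene stay as the last step left them, time stands still between calls to the robot, and variables do not carry over. Pictures are saved under pics/ and viewed, about 8 in all and at most 12, crops included, and the job is handed in when it is done.

Besides the shell and the picture viewer there is one more tool, called after "Emit:" as a command line: name --argument value ..., lists and objects as JSON in quotes. servo_tool: Moves the arm, as the interface text tells. Its arguments: {"type":"object","properties":{"motion":{"type":"array"},"squeeze":{"type":"number"}},"required":["motion"]}

```bash
ls; mkdir -p pics; cat > h.py <<'E'
import numpy as np, cv2
from scipy.spatial.transform import Rotation as R
from station import arm, viewer
def cam(n,save=None):
    c=viewer.camera(n)
    if save: cv2.imwrite(save,c["frame"])
    return c
def att(c):
    a=np.array(c["attitude"],float)
    return a if a.shape==(3,3) else R.from_euler('xyz',a,degrees=True).as_matrix()
def K(c):
    f=240/np.tan(np.radians(c["fovy"])/2)
    return np.array([[f,0,c["cx"]],[0,f,c["cy"]],[0,0,1]]),np.array([c["k1"],0,0,0.])
def ray(c,u,v):
    k,d=K(c); x,y=cv2.undistortPoints(np.array([[[u,v]]],float),k,d)[0,0]
    w=att(c)@np.array([x,-y,-1]); return np.array(c["origin"],float),w/np.linalg.norm(w)
def plane(c,u,v,z):
    o,w=ray(c,u,v); return o+w*(z-o[2])/w[2]
def proj(c,p):
    q=att(c).T@(np.array(p,float)-np.array(c["origin"])); k,d=K(c)
    return cv2.projectPoints(np.array([[q[0],-q[1],-q[2]]]),np.zeros(3),np.zeros(3),k,d)[0][0,0]
def two(r1,r2):
    (o1,a),(o2,b)=r1,r2; s=np.linalg.lstsq(np.c_[a,-b],o2-o1,rcond=None)[0]
    p,q=o1+a*s[0],o2+b*s[1]; return (p+q)/2,np.linalg.norm(p-q)
E
python3 - <<'E'
from h import *
for n in("side","top"):
    c=cam(n,f"pics/{n}0.png"); print({k:v for k,v in c.items() if k!="frame"})
print(arm.read_state())
E
```

```text
pics
{'fovy': 50.06429676271349, 'cx': 323.1804727486612, 'cy': 236.077033847471, 'k1': -0.12083522839568359, 'origin': array([0.31031095, 0.57081616, 0.58760968]), 'attitude': array([  50.57803373,    0.44464109, -158.14224113])}
{'fovy': 56.326494284215144, 'cx': 319.89772346801766, 'cy': 234.1890255597377, 'k1': 0.01980741477036962, 'origin': array([0.46133576, 0.02877129, 0.77696526]), 'attitude': array([  6.33973006,  -0.1460835 , -88.68392762])}
{'clock': 0.1, 'joints': array([64.93473641, 40.51059062, -1.58194966, 85.07960758,  1.26114557,
       54.48348883, -4.32746771]), 'dq': array([-0.0588836 ,  0.04192794, -0.02772906, -0.0727672 ,  0.09624175,
        0.04021122, -0.07967683]), 'effort': array([ 3.41277635e-03, -8.84286475e+01,  1.23720266e+00, -2.36455446e+01,
        1.70877669e-02,  5.08149824e-03, -1.06534146e-04]), 'eef_pos': array([ 0.22165376, -0.53049837,  0.40428057]), 'orientation': array([-87.48574652,  89.94366257, 115.18864732]), 'force': array([ 0.2849322 , -0.28896042, -0.31878611]), 'wrist_torque': array([-0.03690936, -0.01314497, -0.03352827]), 'width': 0.08548648731552706}
```

View pics/side0.png

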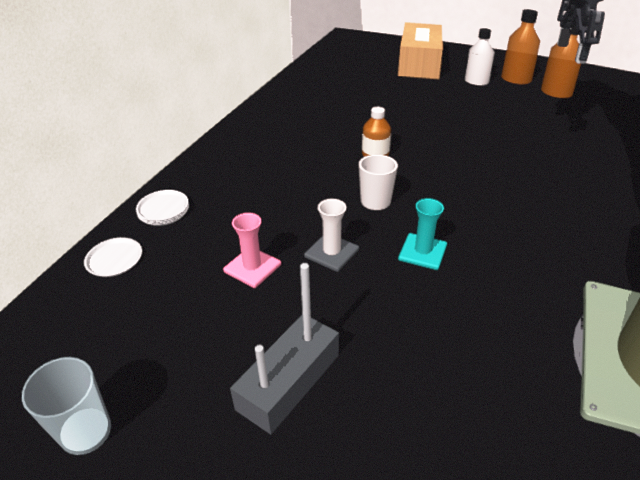

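View pics/top0.png

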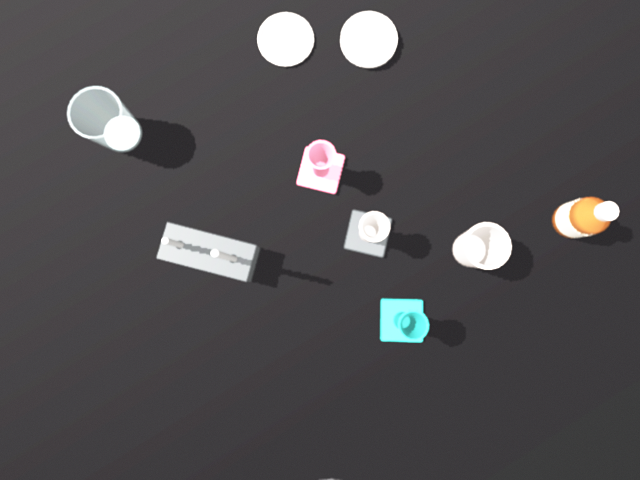

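Side view: the white flared tube stands on a grey foot with its mouth at (332,208). The tall rod has its tip at (305,265) and enters the rack at (308,340); the short rod's tip is at (260,348).
Top view: the tube mouth is at (374,227), the tall rod's tip at (215,253) and the short rod's tip at (165,241).

Candidates for the tube: pink (248,222), white (332,208), turquoise (430,206) and the white jar (378,180), all in the side view. The white one at (332,208) fits, being narrow, flared, white and on a grey foot. I'll measure next and confirm it in a crop.

```bash
python3 - <<'E'
from h import *
s,t=cam("side"),cam("top")
def blobs(c,roi,thr,name):
    x0,y0,x1,y1=roi; g=c["frame"][y0:y1,x0:x1].min(2)
    n,l,st,ce=cv2.connectedComponentsWithStats((g>thr).astype(np.uint8))
    for i in range(1,n):
        if st[i,4]>8: print(name,st[i]+np.array([x0,y0,0,0,0]),ce[i]+[x0,y0])
blobs(s,(290,255,325,345),130,"rodS"); blobs(t,(150,225,262,282),170,"rodT")
blobs(s,(310,190,356,262),120,"tubS"); blobs(t,(340,200,400,260),150,"tubT")
a=cv2.resize(s["frame"][185:355,225:395],(400,400),interpolation=cv2.INTER_CUBIC)
b=cv2.resize(t["frame"][180:300,150:270],(400,400),interpolation=cv2.INTER_CUBIC)
d=cv2.resize(t["frame"][190:270,330:410],(400,400),interpolation=cv2.INTER_CUBIC)
e=np.zeros_like(a)
cv2.imwrite("pics/crop1.png",cv2.resize(np.hstack([a,b,d]),(799,266)) if 0 else np.hstack([a,d])); cv2.imwrite("pics/crop2.png",b)
E
```

```text
rodS [300 263  10  78 529] [305.11153119 300.59357278]
rodT [ 157  225   99   56 3232] [205.57054455 251.41955446]
tubS [ 318  199   29   57 1098] [331.1557377 224.3442623]
tubT [ 344  210   47   47 1661] [367.692354   232.19626731]
```

View pics/crop1.png

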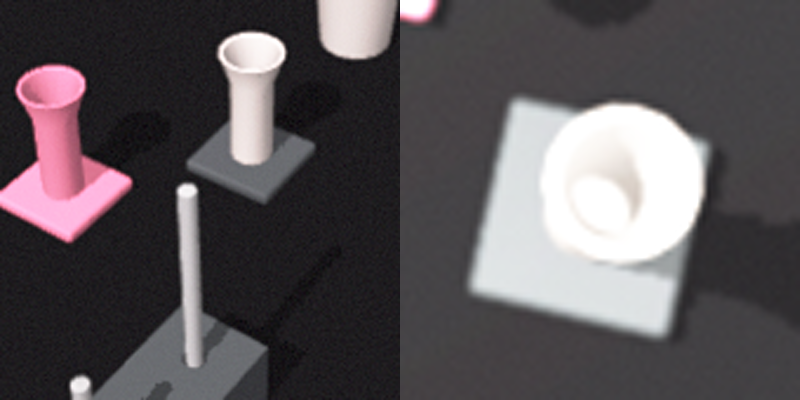

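View pics/crop2.png

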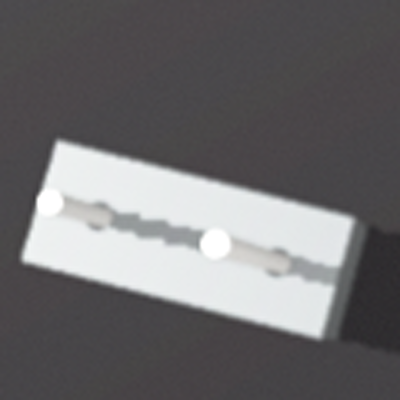

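The crops confirm the white flared tube on the grey foot: its mouth is at side (331.7,207.5) and top (374.4,226.4). The tall rod's tip is at side (304.9,265.7) and top (214.5,253.2), and its foot at side (307.5,338.4) and top (232.5,258.3). The rack is clear around both.

```bash
python3 - <<'E'
from h import *
np.set_printoptions(precision=4,suppress=True)
s,t=cam("side"),cam("top")
P=dict(mouth=((331.7,207.5),(374.4,226.4),.1),tip=((304.9,265.7),(214.5,253.2),.18),foot=((307.5,338.4),(232.5,258.3),.05))
for n,(a,b,z) in P.items():
    print(n,plane(s,*a,z),plane(t,*b,z),*two(ray(s,*a),ray(t,*b)))
# foot plate & rack top minimum-area rects, refined
fr=t["frame"].min(2)
for n,roi,z,thr in(("tubefoot",(340,200,400,262),.01,110),("rack",(150,215,265,285),.05,150)):
    x0,y0,x1,y1=roi; m=(fr[y0:y1,x0:x1]>thr).astype(np.uint8)
    c=max(cv2.findContours(m,0,2)[0],key=cv2.contourArea)
    r=cv2.minAreaRect(c); bx=cv2.boxPoints(r)+[x0,y0]
    q=np.array([plane(t,*p,z)[:2] for p in bx]);print(n,q.mean(0),q.tolist(),np.linalg.norm(q[0]-q[1]),np.linalg.norm(q[1]-q[2]))
for n,c,p in(("jar",t,(490,246)),("jar",s,(378,166))): print(n,plane(c,*p,.085))
st=arm.read_state();print(R.from_euler('xyz',st["orientation"],degrees=True).as_matrix(),st["eef_pos"])
E
```

```text
mouth [ 0.5488 -0.0502  0.1   ] [ 0.5504 -0.0539  0.1   ] [ 0.5506 -0.0544  0.0967] 0.0004606908799465171
tip [0.4975 0.1701 0.18  ] [0.499  0.1685 0.18  ] [0.4986 0.1687 0.1784] 0.0008985133435986599
foot [0.4972 0.1722 0.05  ] [0.4995 0.1694 0.05  ] [0.4991 0.1698 0.0467] 0.0013751904627804445
tubefoot [ 0.5538 -0.0538] [[0.5236407373714198, -0.01033851723224034], [0.5992700725526633, -0.02688161767439849], [0.5838810696390961, -0.09764732498928456], [0.5086067423144582, -0.08039640164666116]] 0.07741750778858879 0.07241965715501489
rack [0.5101 0.2128] [[0.4975944808570415, 0.292727224755392], [0.5578059537310635, 0.2808548351923003], [0.5222502957033995, 0.13210298182024263], [0.4625768626869207, 0.14532889635661642]] 0.06137080005667915 0.15294220705679099
jar [ 0.526  -0.2345  0.085 ]
jar [ 0.5231 -0.2217  0.085 ]
[[-0.0002  0.3856 -0.9227]
 [ 0.0004 -0.9227 -0.3856]
 [-1.     -0.0004 -0.    ]] [ 0.2217 -0.5305  0.4045]
```

Emit:
servo_tool --motion '[[[0,-25,-39],[0,0,0],60],[[0,-50,-78],[0,0,0],60],[[0,-75,-117],[0,0,0],60],[[0,-100,-156],[0,0,0],60],[[0,-125,-195],[0,0,0],60]]'

```text
clock: 0.8
eef_pos: [0.3541, -0.3384, 0.4047]
orientation: [-124.2, 90.0, 78.4]
force: [0.5, -0.5, 0.5]
width: 0.0596
```

Emit:
servo_tool --motion '[[[0,-25,-35],[0,0,0],60],[[0,-50,-70],[0,0,0],60],[[0,-80,-102],[0,0,0],60],[[0,-112,-132],[0,0,0],60],[[0,-144,-162],[0,0,0],60]]'

```text
clock: 1.3
eef_pos: [0.4485, -0.1414, 0.4048]
orientation: [-157.0, 90.0, 45.6]
force: [0.7, 0.5, -0.2]
width: 0.06
```

```bash
cat >> h.py <<'E'
def go(p):
    st=arm.read_state(); M=R.from_euler('xyz',st["orientation"],degrees=True)
    print("t",round(st["clock"],2),"tcp",np.round(st["eef_pos"],4),"grasp",np.round(st["eef_pos"]+M.as_matrix()[:,0]*.155,4),"F",np.round(st["force"],1),"w",round(st["width"],4),"j",np.round(st["joints"],0))
    print("shift mm",np.round(M.inv().apply(np.array(p)-st["eef_pos"])*1000,1))
    Rt=np.c_[[0,0,-1],M.as_matrix()[:,1]*[1,1,0],[0,0,0]]; Rt[:,1]/=np.linalg.norm(Rt[:,1]); Rt[:,2]=np.cross(Rt[:,0],Rt[:,1])
    print("turn to vertical",np.round((M.inv()*R.from_matrix(Rt)).as_rotvec(degrees=True),2))
E
python3 -c "
from h import *
go([.4985,.169,.405])"
```

```text
t 1.3 tcp [ 0.4485 -0.1414  0.4048] grasp [ 0.4486 -0.1413  0.2498] F [ 0.7  0.5 -0.2] w 0.06 j [ 12.  32.   3. 106.  -2.  42. -51.]
shift mm [-1.000e-01 -2.671e+02 -1.657e+02]
turn to vertical [-0.   -0.02  0.01]
```

Emit:
servo_tool --motion '[[[0,-36,-22],[0,0,0],60],[[0,-72,-45],[0,0,0],60],[[0,-108,-67],[0,0,0],60],[[0,-144,-90],[0,0,0],60],[[0,-180,-112],[0,0,0],60]]'

```text
clock: 1.8
eef_pos: [0.4826, 0.0698, 0.4049]
orientation: [-179.5, 90.0, 23.1]
force: [1.0, 0.2, -0.6]
width: 0.0598
```

```bash
python3 -c "
from h import *
go([.4985,.169,.405])"
```

```text
t 1.8 tcp [0.4826 0.0698 0.4049] grasp [0.4826 0.0698 0.2499] F [ 1.   0.2 -0.6] w 0.0598 j [-15.  33.   5. 103.  -4.  44. -75.]
shift mm [ -0.  -85.4 -53. ]
turn to vertical [-0.   -0.03  0.  ]
```

Emit:
servo_tool --motion '[[[0,-30,-18],[0,0,0],60],[[0,-60,-36],[0,0,0],60],[[0,-85.4,-53],[0,0,0],60],[[0,-85.4,-53],[0,0,0],60]]'

```text
clock: 2.2
eef_pos: [0.4984, 0.1728, 0.4046]
orientation: [-121.2, 89.9, 81.7]
force: [-0.2, 0.2, 0.3]
width: 0.0597
```

```bash
python3 - <<'E'
from h import *
go([.4985,.169,.300])
s=cam("side","pics/s1.png");t=cam("top","pics/t1.png")
a=cv2.resize(s["frame"][120:360,200:440],(400,400),interpolation=cv2.INTER_CUBIC)
b=cv2.resize(t["frame"][160:320,140:300],(400,400),interpolation=cv2.INTER_CUBIC)
cv2.imwrite("pics/c3.png",np.hstack([a,b]))
E
```

```text
t 2.2 tcp [0.4984 0.1728 0.4046] grasp [0.4985 0.1731 0.2496] F [-0.2  0.2  0.3] w 0.0597 j [-26.  37.   6.  95.  -5.  48. -85.]
shift mm [104.6   3.7   1.5]
turn to vertical [-0.   -0.06  0.09]
```

View pics/c3.png

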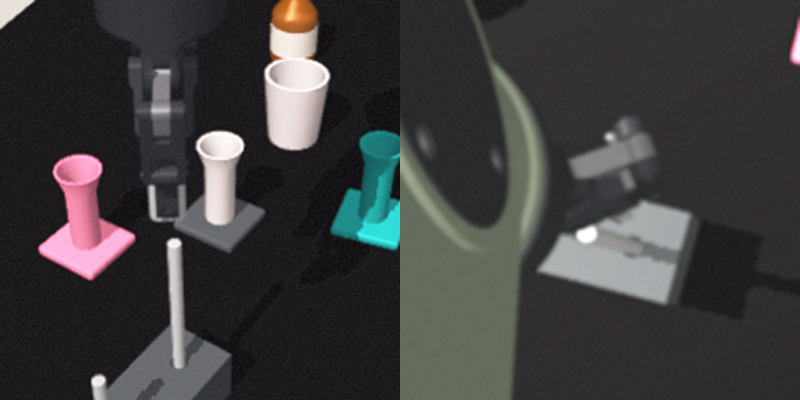

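The fingers hang above the tall rod (its tip is at crop (175,243), the pads at (168,205)). The top view is partly hidden by the arm. I'll project the pads to check lateral alignment, correct the small offset and descend.

```bash
python3 - <<'E'
from h import *
s=cam("side");st=arm.read_state();g=st["eef_pos"]
for z in(.155,.165,.173): print(proj(s,g-[0,0,z]))
# rod if extended up to fingertip height
for z in (.10,.18,.232,.25): print(z,proj(s,[.4985,.169,z]))
E
```

```text
[302.69097005 217.00965673]
[302.99041097 224.26533378]
[303.22586811 229.95450055]
0.1 [306.45329894 311.15220218]
0.18 [304.4696678 264.8732826]
0.232 [303.01054793 230.2295075 ]
0.25 [302.47074525 217.27923045]
```

Emit:
servo_tool --motion '[[[20,3.7,1.5],[0,0,0],60],[[40,3.7,1.5],[0,0,0],60],[[40,3.7,1.5],[0,0,0],60]]'

```text
clock: 2.65
eef_pos: [0.4983, 0.1632, 0.3634]
orientation: [11.6, 89.8, -145.9]
force: [0.6, 0.4, 1.3]
width: 0.0599
```

```bash
python3 - <<'E'
from h import *
go([.4985,.169,.300])
s=cam("side","pics/s2.png")
g=cv2.resize(s["frame"][180:350,230:400],(600,600),interpolation=cv2.INTER_CUBIC)
cv2.imwrite("pics/c4.png",g)
st=arm.read_state();g=st["eef_pos"]
for z in(.155,.173): print((proj(s,g-[0,0,z])-[230,180])*600/170)
E
```

```text
t 2.65 tcp [0.4983 0.1632 0.3634] grasp [0.4979 0.1629 0.2084] F [0.6 0.4 1.3] w 0.0599 j [-25.  40.   6.  99.  -5.  42. -84.]
shift mm [63.4 -5.3 -2.6]
turn to vertical [-0.    0.17 -0.03]
[266.4831972  220.95723218]
[268.1079831  262.70037646]
```

View pics/c4.png

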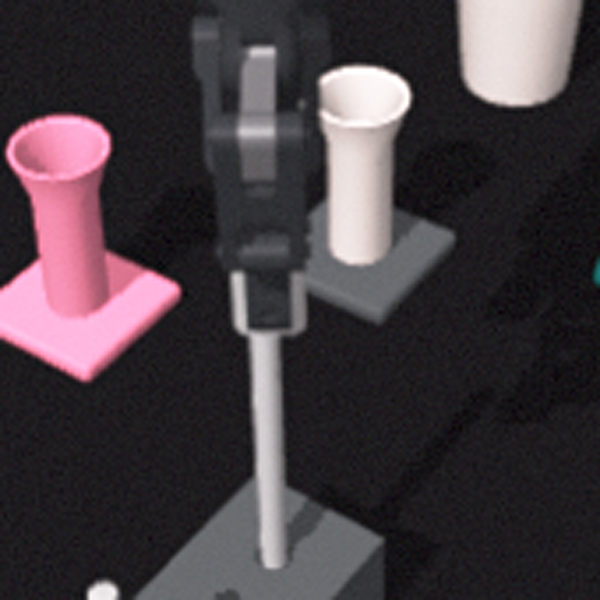

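The pads are centred over the rod laterally (finger at x≈269, rod at x≈265 in the crop). Next: descend, settle and close.

Emit:
servo_tool --motion '[[[20,-5,-2.5],[0,0,0],60],[[40,-5,-2.5],[0,0,0],60],[[63,-5,-2.5],[0,0,0],60],[[63,-5,-2.5],[0,0,0],60],[[63,-5,-2.5],[0,0,0],60]]'

```text
clock: 3.2
eef_pos: [0.4992, 0.1688, 0.303]
orientation: [54.7, 89.9, -102.8]
force: [0.4, -0.4, 0.5]
width: 0.0603
```

```bash
python3 -c "
from h import *
go([.4985,.169,.300])"
```

```text
t 3.2 tcp [0.4992 0.1688 0.303 ] grasp [0.4992 0.1686 0.148 ] F [ 0.4 -0.4  0.5] w 0.0603 j [-25.  45.   5. 102.  -6.  33. -84.]
shift mm [ 3.  -0.5  0.6]
turn to vertical [-0.    0.03 -0.04]
```

Emit:
servo_tool --motion '[[[2,-0.5,0.5],[0,0,0],30],[[2,-0.5,0.5],[0,0,0],5],[[2,-0.5,0.5],[0,0,0],5],[[2,-0.5,0.5],[0,0,0],5],[[2,-0.5,0.5],[0,0,0],5]]' --squeeze 50

```text
clock: 3.7
eef_pos: [0.4987, 0.1691, 0.3015]
orientation: [118.1, 90.0, -39.4]
force: [-0.6, 0.1, 7.6]
width: 0.0088
```

```bash
python3 -c "
from h import *
go([.4985,.169,.300])"
```

```text
t 3.7 tcp [0.4987 0.1691 0.3015] grasp [0.4988 0.169  0.1465] F [-0.6  0.1  7.6] w 0.0088 j [-25.  45.   5. 102.  -6.  33. -84.]
shift mm [1.5 0.  0.2]
turn to vertical [ 0.   -0.02 -0.04]
```

Grip made: width 8.8 mm and almost no side force. Lifting.

Emit:
servo_tool --motion '[[[-20,0,0],[0,0,0],5],[[-45,0,0],[0,0,0],5],[[-75,0,0],[0,0,0],5],[[-105,0,0],[0,0,0],5],[[-130,0,0],[0,0,0],5]]'

```text
clock: 4.2
eef_pos: [0.4985, 0.1691, 0.4332]
orientation: [147.8, 89.9, -9.7]
force: [0.8, 0.5, -1.0]
width: 0.0085
```

Emit:
servo_tool --motion '[[[0,0,0],[0,0,0],5],[[0,0,0],[0,0,0],5]]'

```text
clock: 4.4
eef_pos: [0.4983, 0.1691, 0.4333]
orientation: [156.1, 89.9, -1.3]
force: [0.6, -0.5, -1.6]
width: 0.009
```

```bash
python3 - <<'E'
from h import *
s=cam("side","pics/s3.png");t=cam("top","pics/t3.png")
go([.5498,-.053,.43])
g=cv2.resize(s["frame"][120:360,220:400],(450,600),interpolation=cv2.INTER_CUBIC)
cv2.imwrite("pics/c5.png",g)
E
```

```text
t 4.5 tcp [0.4984 0.1691 0.4323] grasp [0.4984 0.169  0.2773] F [ 0.4 -0.4 -0.6] w 0.009 j [-26.  35.   7.  93.  -5.  53. -85.]
shift mm [  2.5 224.8  37.6]
turn to vertical [-0.    0.01 -0.04]
```

View pics/c5.png

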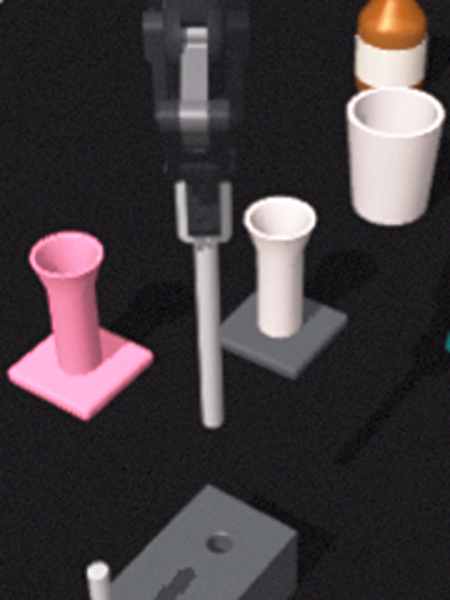

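The rod has come cleanly out of its hole and hangs nearly vertical, lower end at crop (212,423). The short rod is still in the rack. Moving over to the tube.

Emit:
servo_tool --motion '[[[0,30,5],[0,0,0],5],[[0,70,12],[0,0,0],5],[[0,110,18],[0,0,0],5],[[0,150,25],[0,0,0],5],[[0,185,31],[0,0,0],5]]'

```text
clock: 5.0
eef_pos: [0.5407, -0.0158, 0.4315]
orientation: [13.7, 89.9, -143.8]
force: [0.4, -0.0, -0.6]
width: 0.009
```

Emit:
servo_tool --motion '[[[0,15,3],[0,0,0],5],[[0,25,4],[0,0,0],5],[[0,25,4],[0,0,0],5],[[0,25,4],[0,0,0],5]]'

```text
clock: 5.4
eef_pos: [0.5466, -0.0393, 0.4312]
orientation: [-11.5, 89.9, -168.9]
force: [0.2, 0.9, -0.9]
width: 0.0088
```

```bash
python3 - <<'E'
from h import *
s0=cv2.imread("pics/s3.png")
s=cam("side","pics/s4.png");t=cam("top","pics/t4.png")
print("rod low end est",plane(s,304.8,289.2,.141))
go([.5498,-.053,.43])
g=cv2.resize(s["frame"][100:300,240:400],(480,600),interpolation=cv2.INTER_CUBIC)
b=cv2.resize(t["frame"][170:290,320:440],(320,320),interpolation=cv2.INTER_CUBIC)
o=np.zeros((600,800,3),np.uint8);o[:,:480]=g;o[:320,480:]=b
cv2.imwrite("pics/c6.png",o)
E
```

```text
rod low end est [0.49872861 0.17054025 0.141     ]
t 5.5 tcp [ 0.5466 -0.0392  0.4314] grasp [ 0.5463 -0.0392  0.2764] F [-0.3 -0.3 -0.7] w 0.0086 j [ -2.  37.   5.  88.  -4.  55. -63.]
shift mm [ 1.4 14.   2.3]
turn to vertical [0.   0.11 0.01]
```

View pics/c6.png

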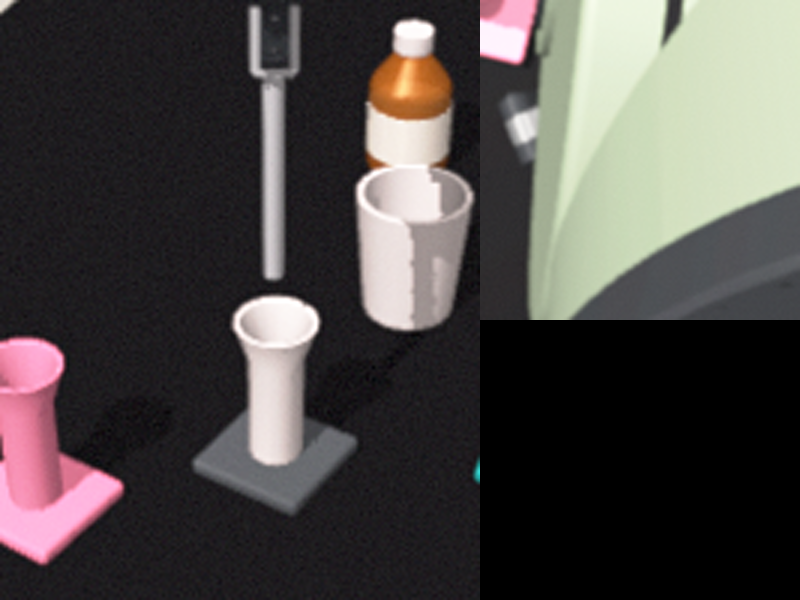

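Rod's lower end (side crop (273,275)) hangs above the white tube mouth (276,322). It still needs 14 mm in y. The top view is hidden by the arm.

Emit:
servo_tool --motion '[[[0,7,1],[0,0,0],5],[[1,13.5,2.3],[0,0,0],5],[[1,13.5,2.3],[0,0,0],5],[[15,13.5,2.3],[0,0,0],5],[[25,13.5,2.3],[0,0,0],5]]'

```text
clock: 6.0
eef_pos: [0.5495, -0.0525, 0.4058]
orientation: [-9.2, 89.9, -166.6]
force: [-0.3, 0.3, -0.5]
width: 0.0087
```

```bash
python3 - <<'E'
from h import *
s=cam("side","pics/s5.png")
go([.5498,-.053,.3065])
for z in (.1,): print("mouth",(proj(s,[.5498,-.053,z])-[260,120])*5)
g=cv2.resize(s["frame"][120:240,260:400],(700,600),interpolation=cv2.INTER_CUBIC)
cv2.imwrite("pics/c7.png",g)
E
```

```text
t 6.05 tcp [ 0.5493 -0.0524  0.4044] grasp [ 0.5487 -0.0525  0.2494] F [-0.4 -0.8 -3.8] w 0.0087 j [ -0.  39.   5.  90.  -4.  52. -62.]
shift mm [97.9  0.8 -0.6]
turn to vertical [0.   0.22 0.07]
mouth [358.70624209 432.06855573]
```

View pics/c7.png

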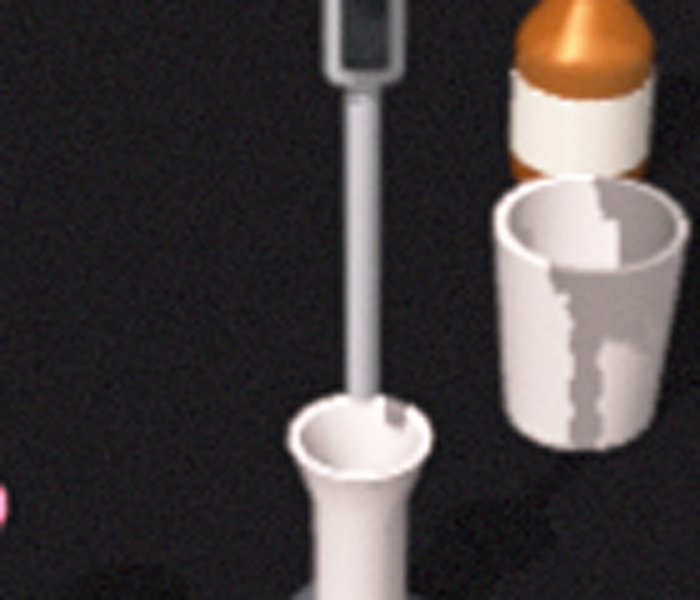

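The rod's end (364,398) is just above the mouth centre (361,437), where the geometry puts it. Descending in stages and watching the force.

Emit:
servo_tool --motion '[[[12,0.5,-0.5],[0,0.1,0],5],[[24,0.5,-0.5],[0,0.2,0],5],[[36,0.5,-0.5],[0,0.2,0],5],[[48,0.5,-0.5],[0,0.2,0],5]]'

```text
clock: 6.45
eef_pos: [0.5498, -0.0527, 0.356]
orientation: [-72.6, 89.9, 130.0]
force: [0.7, 1.2, -1.7]
width: 0.0087
```

```bash
python3 -c "
from h import *
go([.5498,-.053,.3065])"
```

```text
t 6.45 tcp [ 0.5498 -0.0527  0.356 ] grasp [ 0.5497 -0.0525  0.201 ] F [ 0.7  1.2 -1.7] w 0.0087 j [ -0.  42.   4.  94.  -4.  44. -61.]
shift mm [49.5  0.3  0.1]
turn to vertical [0.   0.02 0.07]
```

No side contact. Continuing.

Emit:
servo_tool --motion '[[[12,0,0],[0,0,0],5],[[24,0,0],[0,0,0],5],[[34,0,0],[0,0,0],5],[[40,0,0],[0,0,0],5],[[43,0,0],[0,0,0],5]]'

```text
clock: 6.95
eef_pos: [0.5498, -0.0526, 0.3126]
orientation: [-63.8, 89.9, 138.8]
force: [-0.1, -1.2, -0.5]
width: 0.0085
```

Emit:
servo_tool --motion '[[[1,0,0],[0,0,0],5],[[2,0,0],[0,0,0],5]]'

```text
clock: 7.15
eef_pos: [0.5499, -0.0526, 0.3108]
orientation: [-75.5, 89.9, 127.1]
force: [0.8, -0.5, -1.0]
width: 0.0087
```

Emit:
servo_tool --motion '[[[1,0,0],[0,0,0],5],[[2,0,0],[0,0,0],5]]'

```text
clock: 7.35
eef_pos: [0.5499, -0.0527, 0.309]
orientation: [-96.5, 89.9, 106.1]
force: [-0.1, 0.2, -1.5]
width: 0.0084
```

Emit:
servo_tool --motion '[[[0.7,0,0],[0,0,0],5],[[1.5,0,0],[0,0,0],5]]'

```text
clock: 7.55
eef_pos: [0.55, -0.0526, 0.3075]
orientation: [-107.9, 89.9, 94.7]
force: [-0.5, 0.2, -0.9]
width: 0.0083
```

Emit:
servo_tool --motion '[[[0.7,0,0],[0,0,0],5],[[1.5,0,0],[0,0,0],5]]'

```text
clock: 7.75
eef_pos: [0.5501, -0.0527, 0.3064]
orientation: [-152.9, 89.9, 49.7]
force: [-2.1, 0.7, 15.6]
width: 0.0088
```

Emit:
servo_tool --motion '[[[0.5,0,0],[0,0,0],5],[[1,0,0],[0,0,0],5]]'

```text
clock: 7.95
eef_pos: [0.5504, -0.0527, 0.3063]
orientation: [177.9, 89.8, 20.5]
force: [-2.0, 1.2, 22.2]
width: 0.0085
```

Floor contact came at TCP z = 0.3064, against 0.3065 expected, with 15–22 N upward. Releasing.

Emit:
servo_tool --motion '[[[-0.5,0,0],[0,0,0],10],[[-0.5,0,0],[0,0,0],20],[[-0.5,0,0],[0,0,0],40],[[-0.5,0,0],[0,0,0],60],[[-0.5,0,0],[0,0,0],60]]'

```text
clock: 8.45
eef_pos: [0.5504, -0.0527, 0.3067]
orientation: [179.7, 89.9, 22.2]
force: [-0.3, 0.3, 0.2]
width: 0.0595
```

Emit:
servo_tool --motion '[[[-15,0,0],[0,0,0],60],[[-40,0,0],[0,0,0],60],[[-70,0,0],[0,0,0],60],[[-100,0,0],[0,0,0],60],[[-120,0,0],[0,0,0],60]]'

```text
clock: 8.95
eef_pos: [0.55, -0.0528, 0.4286]
orientation: [169.5, 89.8, 12.1]
force: [-0.1, 0.0, -0.3]
width: 0.0601
```

```bash
python3 - <<'E'
from h import *
go([.55,-.2,.43])
s=cam("side","pics/s6.png")
cv2.imwrite("pics/c8.png",cv2.resize(s["frame"][80:440,200:520],(533,600),interpolation=cv2.INTER_CUBIC))
E
```

```text
t 8.95 tcp [ 0.55   -0.0528  0.4286] grasp [ 0.5506 -0.0527  0.2736] F [-0.1  0.  -0.3] w 0.0601 j [ -0.  37.   5.  88.  -4.  55. -62.]
shift mm [ -1.5 135.9  56.5]
turn to vertical [ 0.   -0.24 -0.04]
```

View pics/c8.png

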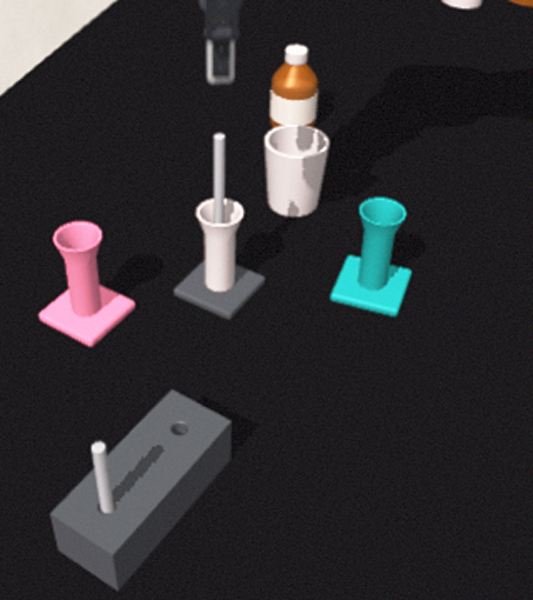

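The rod stands in the white tube (top at (219,135), mouth at (219,212)), the gripper is clear, and the short rod and jar are in place. Letting it settle for a moment, then handing in.

Emit:
servo_tool --motion '[[[0,0,0],[0,0,0],60],[[0,0,0],[0,0,0],60],[[0,0,0],[0,0,0],60],[[0,0,0],[0,0,0],60],[[0,0,0],[0,0,0],60]]'

```text
clock: 9.5
eef_pos: [0.5502, -0.0529, 0.4305]
orientation: [164.1, 89.6, 6.6]
force: [0.0, 0.1, -0.1]
width: 0.0598
```

```bash
python3 - <<'E'
from h import *
a=cv2.imread("pics/s6.png").astype(int); b=cam("side")["frame"].astype(int)
print("scene change px", int((abs(a-b).max(2)[150:300,300:400]>60).sum()))
go([.55,-.05,.43]); print(arm.finish_job())
E
```

```text
scene change px 14
t 9.55 tcp [ 0.5503 -0.0529  0.4306] grasp [ 0.5513 -0.0528  0.2756] F [ 1.1 -0.5 -0.7] w 0.0598 j [ -0.  37.   5.  88.  -4.  55. -62.]
shift mm [ 0.6 -2.8 -0.9]
turn to vertical [ 0.   -0.36 -0.1 ]
the job is handed in; nothing more can be done
None
```

The taller rod now stands in the narrow white flared tube, and I handed the job in at 9.55 s. I gripped it near its top, lifted it out of the rack, and lowered it until it met the tube's floor. Contact came at TCP z = 0.3064 (0.3065 expected), with about 22 N upward, and only then did I open the gripper and retreat upward.

**Last checks:**
- **Rod:** the final side picture shows it standing in the tube with the gripper clear, and the wrist force was about zero apart from noise.
- **Other items:** the short rod is still in the rack and the jar looks to be where it was.
- **Settling:** over about 0.5 s after the retreat, 14 pixels around the tube changed between two side pictures. I did not look into those, but took them as slight settling or shadow.
- **Not confirmed:** the arm hid the tube from the top camera during placing, and I took no top picture afterwards. The final placement therefore rests on the side view, the contact height and the force.

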